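# Dock the board carrier and bolt it in

### The job

Get the circuit board ready for its test: push the black board carrier sideways flush against the test dock's long side fence, then slide it forward along the fence until it is fully home on the docking plug and square against the end block. Then push the bolt's knob all the way towards the fence, so that the bolt stands locked behind the carrier. Only push with the fingers: the carrier must stay flat on the plate and never be lifted or carried, and the tools, cup and other things round the dock stay where they lie.

Things in the scene. Friction and masses are not known exactly. Their poses are not given: they have to be found in the camera images.
- dock: test dock fixed on the bench: bright steel plate 8 mm thick, 275 x 210 mm. Origin on the bench (underside of the plate), exactly under where the carrier's origin must end. x is the docking direction, y points to the fence, z up. The plate spans x -175 to +100, y -125 to +85 mm, and carries the fence at +y, the end block at +x and the bolt outside the fence
- fence_face (a point): middle of the guiding face of the dock's grey side fence (the plane dock y = +55 mm). The fence is a straight bar, 14 mm thick, from dock x = -165 to +60 mm, its top 26 mm above the bench. Axes as the dock's
- stop_face (a point): middle of the stop face (plane dock x = +60 mm) of the dock's grey end block, which is 36 mm deep, 134 mm wide and 46 mm high above the bench. From here the black docking plug sticks out 12.5 mm towards dock -x: 28 mm wide, rounded corners, 1 to 12 mm above the plate. Axes as the dock's
- carrier: loose black board carrier, green board in its top; 120 (x) x 110 (y) x 14 mm, with the board's parts 22 mm high; 0.25 to 0.5 kg, slick, slides with 0.5 to 1.5 N. Origin at the centre of its underside, x to its front edge, in whose middle a slot 31 mm wide, 14 mm deep takes the plug. Starts askew on the plate, off fence and block. Home: origin 8 mm above the dock's origin, axes along the dock's
- bolt (a joint): travel of the steel locking bolt in m: up to 0.01 at the start (drawn back, tip inside the fence), 0.045 fully shut on its end stop. Slides along dock -y through the fence, stays where left; about 4 N. 12 mm rod on the line dock x = -68 mm, 15.5 mm above the bench; shut, it stands out 33 mm from the fence, 2 mm behind a carrier that is home; else it meets the carrier's side and shoves it
- bolt_knob (a point): centre of the bolt's upright black knob: 17 mm in diameter, from 29.5 to 56.5 mm above the bench, on a thin stem; at dock x = -68 mm, y = +138 mm minus the bolt's travel. It runs between two bearing blocks, 26 mm high above the bench, at dock y = 69 to 79 and 150 to 163 mm; the bolt's tail sticks out beyond the outer one at the same height as the rod
- torque_driver: black and red electric torque driver lying right of the dock, 34 x 224 x 36 mm, its length along its y; origin at the centre of its underside. Leave alone
- cup_screws: small white cup of screws, 58 mm across, 26 mm high, standing near the dock's right front corner; origin at the centre of its underside. Leave alone
- spare_board: loose green circuit board lying left of the dock, 52 x 90 x 12 mm, its length along its y; origin at the centre of its underside. Leave alone
- multimeter: orange and black hand meter lying left of the dock near the front edge of the bench, 150 x 76 x 40 mm; origin at the centre of its underside. Leave alone

How it is judged:
By the outcome, as a careful person would: the job done as asked, in the order asked, and still so for the second after the job is handed in, with the robot touching nothing.
It also fails if it takes over 48 s, if anything falls off the work surface, if the arm or the gripper's body presses on something with over 40 N, if the wrist force passes 120 N, or if a joint passes its speed limit or range.

### The arm

A 6-joint arm with a two-finger parallel gripper is mounted at the origin on a cart in front of the work surface, level with it; the furniture and walls round the work are solid. World frame = base frame: x ahead of the robot, y to its left, z up, the work surface at z = 0. Lengths are in m, angles in rad, forces in N, time in s.
With the tool pointing down it reaches from about 0.375 to 0.9 m from the base axis. Payload 3.1 kg.
Tool frame: the origin (TCP) lies midway between the tips of the shut fingers; the grasp point (between the pads) lies robot.grip_point_offset behind it (robot.grip_point_offset is the distance from the TCP to the grasp point, in m); z points along the fingers, y is the direction in which the jaws open and shut (so a half turn about z gives the same grasp; the last joint's range is limited). The gripper opens to 87 mm and grips with 3 to 60 N. Pads are 19 mm wide; open, the fingers measure 117 mm over their backs; the gripper's body (75 mm by 190 mm) begins 51 mm behind the grasp point.
Start: joints at [-1.333, 0.527, 1.433, -0, 1.181, -0.178], TCP at [0.253, -0.571, 0.223] pointing down, gripper open.
Joint ranges: [-3.08, 3.08], [-0.75, 2.2], [0.22, 2.44], [-1.43, 4.57], [0, 2.65], [-2.85, 2.85]. Speed limits (rad/s): [2.79, 2.79, 3.14, 3.14, 3.14, 3.14].

### API

Orientations are given as a unit quaternion [x, y, z, w].
In Python, from rig import robot, cams, hand_in gives the robot as it stands. The module is installed in compiled form; this text tells all that it offers.
- The arm moves only by the tool send_rows, never from a script. Its argument "steps" is one flat list of numbers, 5 for each row, row after row: the finger opening in m, from 0 to 0.087, then the shift along the tool's x, y, z in m, then the turn about the tool's z in rad. A call has 1 to 8 rows; each row is the pose to reach, as a shift and turn from the pose measured when the call began, along the tool's axes at that moment; what a row does not reach only later rows make up. A row lasts 1/8 s, in which the tool goes at most 62.5 mm and 10.7 degrees, less where a joint would pass 70% of its speed; a pose out of reach is approached as far as the arm can. A call with a gripper value outside its range is refused whole. The fingers move at their own pace and stop on an object; "force" is the grip in N (left out, the last holds). Time passes only in rows, so rows that repeat a pose let the fingers close. It gives the time, the measured TCP pose, the force and the opening at its end, in the units of the state.
- robot.get_obs(): the state, without advancing time (a new reading comes with each control period).
- cams.camera(name): name is "scene" or "top" or "wrist"; returns a dict with "color" (480x640x3 uint8, red, green, blue), "range_z" (480x640 float32, m along the optical axis (not along the pixel's ray), 0 where there is no reading), "intrinsics" (3x3 intrinsics, pixels), "extrinsics" (4x4, takes a point from camera to world coordinates). Camera axes: x right, y down, z forward; pixel columns grow to the right and rows downward; lengths in m; the calibration is good to about 2 mm. A picture is of the moment at which its call begins.
- hand_in(): hands the job in, once; it reports no verdict.
The state is a dict: "time": time; "q": joint angles; "joint_velocities": joint speeds; "joint_torque": joint torques, N m; "position": TCP position; "tool_rot": TCP orientation; "ft_force": force on the tool from outside, world axes, zero at the start; "moment": the same for the moment, N m; "grip_width": finger opening in m.
Only numpy, scipy, OpenCV 4.12 (cv2) and the standard library are available. Lean on these libraries where they do the work, as an engineer would, in place of code of your own. Each camera call takes 0.05 s, during which the arm holds its last target.

## Working session

There is one attempt and no reset: what is moved stays moved. The work goes in short steps, Python scripts to look and compute and a tool call to move; the robot and the scene stay as the last step left them, time stands still between calls to the robot, and variables do not carry over. Pictures are saved under pics/ and viewed, and the job is handed in when it is done.

Besides the shell and the picture viewer there is one more tool, called after "Request:" as name(argument=value, ...) on one line, values as JSON. send_rows: Moves the arm, as the interface text tells. Its arguments: {"type":"object","properties":{"steps":{"type":"array","items":{"type":"number"}},"force":{"type":"number"}},"required":["steps"]}

```bash
mkdir -p pics
cat > h.py <<'E'
from rig import robot,cams,hand_in
import numpy as np,cv2
def shot(n,tag):
    c=cams.camera(n); cv2.imwrite(f'pics/{tag}.png',c['color'][:,:,::-1]); np.savez(f'pics/{tag}.npz',**c); return c
def ld(tag): return np.load(f'pics/{tag}.npz')
def ray(c,u,v,z):
    K=c['intrinsics'];E=c['extrinsics']
    d=E[:3,:3]@np.linalg.solve(K,[u,v,1.]);o=E[:3,3]
    return o+d*(z-o[2])/d[2]
def proj(c,p):
    E=c['extrinsics'];q=E[:3,:3].T@(np.array(p)-E[:3,3]);q=c['intrinsics']@q;return q[:2]/q[2]
E
python3 - <<'E'
from h import *
for n in('scene','top'): 
    c=shot(n,n+'0'); print(c['extrinsics'].round(3),c['intrinsics'].round(1))
o=robot.get_obs()
for k in o: print(k,np.round(o[k],4))
print(robot.grip_point_offset)
E
```

```text
[[ 0.653 -0.317  0.688 -0.168]
 [-0.757 -0.304  0.579 -0.742]
 [ 0.026 -0.899 -0.438  0.502]
 [ 0.     0.     0.     1.   ]] [[447.    0.  327.1]
 [  0.  447.  248.3]
 [  0.    0.    1. ]]
[[ 1.600e-02 -9.900e-01  1.380e-01  3.880e-01]
 [-1.000e+00 -1.600e-02  3.000e-03 -1.520e-01]
 [-1.000e-03 -1.380e-01 -9.900e-01  1.094e+00]
 [ 0.000e+00  0.000e+00  0.000e+00  1.000e+00]] [[467.4   0.  321.5]
 [  0.  467.4 249.9]
 [  0.    0.    1. ]]
time 0.1
q [-1.3325  0.5283  1.4337  0.      1.1814 -0.1785]
joint_velocities [-0.0019 -0.0002 -0.0039  0.0004 -0.0014 -0.0011]
joint_torque [ 2.00000e-04 -4.40984e+01 -1.77151e+01  6.36000e-02  5.33000e-02
 -0.00000e+00]
position [ 0.2529 -0.5708  0.2217]
tool_rot [ 0.9784  0.2069 -0.     -0.001 ]
ft_force [-0.2529 -0.1101  0.7461]
moment [0.0238 0.0256 0.0495]
grip_width 0.0871
0.0187
```

View pics/top0.png

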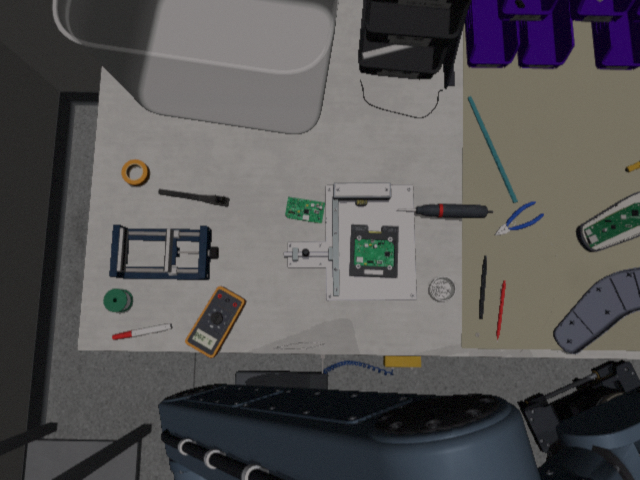

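View pics/scene0.png

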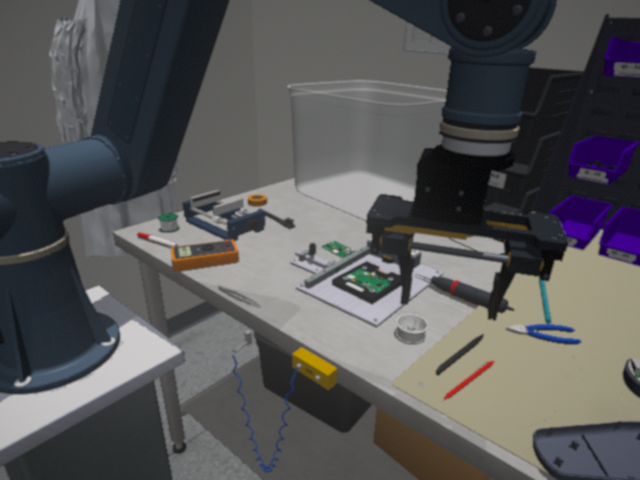

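The dock is at the middle of the top image: plate about cols 326-415, rows 185-300, with the fence on the left and the end block at the top. The carrier is at about (375,250) and the knob at (305,253). Next I'll zoom in and measure.

Run:
```python
from h import *
c=ld('top0');im=c['color'][165:315,270:430,::-1]
cv2.imwrite('pics/z0.png',cv2.resize(im,None,fx=5,fy=4.0*1,interpolation=cv2.INTER_CUBIC)[:600])
c=ld('top0')
g=c['color'].astype(int)
for n,(u,v),z in [('plateBL',(327,299),.008),('plateBR',(416,299),.008),('plateTR',(413,185),.008),('knob',(305,253),.056)]:
    print(n,ray(c,u,v,z).round(4))
```

```text
plateBL [ 0.4248 -0.1633  0.008 ]
plateBR [ 0.428  -0.3689  0.008 ]
plateTR [ 0.6993 -0.365   0.008 ]
knob [ 0.5248 -0.1121  0.056 ]
```

View pics/z0.png

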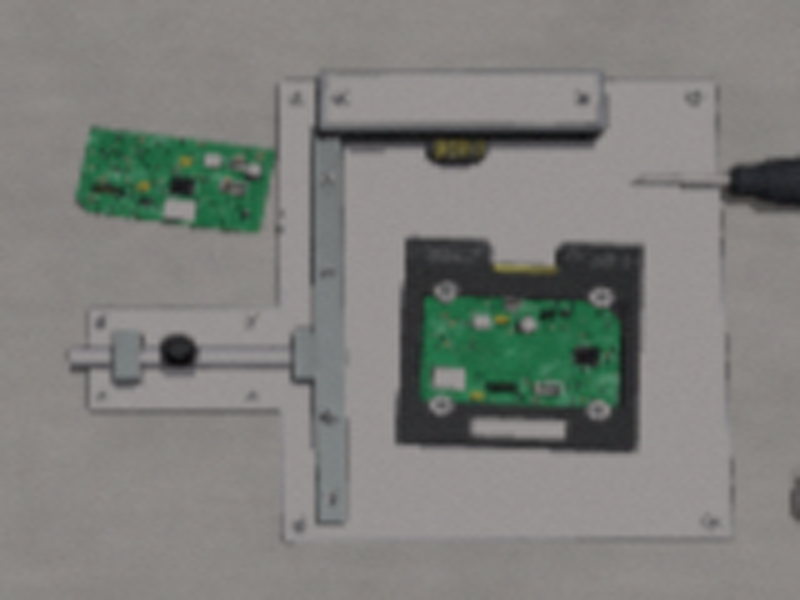

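```bash
cat >> h.py <<'E'
def fit(P,Q):
    # rigid 2D: Q = R P + t
    P=np.array(P,float);Q=np.array(Q,float);p=P-P.mean(0);q=Q-Q.mean(0)
    th=np.arctan2((p[:,0]*q[:,1]-p[:,1]*q[:,0]).sum(),(p*q).sum())
    R=np.array([[np.cos(th),-np.sin(th)],[np.sin(th),np.cos(th)]]);t=Q.mean(0)-R@P.mean(0)
    return th,t,np.linalg.norm((R@P.T).T+t-Q,axis=1)
E
python3 - <<'E'
from h import *
c=ld('top0')
f=lambda X,Y,z:ray(c,270+X/5-.4,165+Y/4-.4,z)[:2]
m=.001
# plate
P=[(-175,85),(-175,-125),(100,-125),(100,85)];Q=[f(283,540,.008),f(731,538,.008),f(717,81,.008),f(279,80,.008)]
print('plate',fit(np.array(P)*m,Q))
P2=[(-165,55),(-165,69),(60,55)];Q2=[f(346,522,.026),f(318,522,.026),f(341,138,.026)]
print('fence',fit(np.array(P2)*m,Q2))
th,t,r=fit(np.array(P+P2)*m,Q+Q2);print(th,t,r)
R=np.array([[np.cos(th),-np.sin(th)],[np.sin(th),np.cos(th)]])
C=[(60,55),(60,-55),(-60,-55),(-60,55)];QC=[f(405,238,.022),f(643,246,.022),f(637,450,.022),f(397,442,.022)]
tc,cc,r=fit(np.array(C)*m,QC);print('carrier',tc,cc,r,'rel',tc-th,R.T@(cc-t))
print('knob',R.T@(f(178,349,.0565)-t))
S=ld('scene0');print([proj(S,(*(t+R@np.array(p)*m),.008)).round() for p in P])
# others
print('driver tip',R.T@(f(632,182,.02)-t))
E
```

```text
plate (np.float64(0.01717779095761579), array([ 0.59907659, -0.24197292]), array([0.00162418, 0.00215696, 0.00160576, 0.00071799]))
fence (np.float64(0.02397944171956534), array([ 0.59937002, -0.24147238]), array([0.00069036, 0.0007635 , 0.00072569]))
0.018688079921949437 [ 0.59905358 -0.24193329] [0.00150012 0.00220579 0.00175078 0.00068959 0.00039784 0.00112455
 0.00105303]
carrier -0.02648573785518203 [ 0.53790132 -0.26959085] [0.00061073 0.00064867 0.00042673 0.00036076] rel -0.04517381777713147 [-0.06165842 -0.02650998]
knob [-0.06925683  0.1307818 ]
[array([296., 285.]), array([377., 324.]), array([444., 271.]), array([369., 245.])]
driver tip [ 0.03395621 -0.08079818]
```

```bash
cat >> h.py <<'E'
from scipy.spatial.transform import Rotation as Ro
T=np.array([.599,-.242]);TH=.0187
RD=np.array([[np.cos(TH),-np.sin(TH)],[np.sin(TH),np.cos(TH)]])
def go(x,y,z,a):
    "dock x,y in m, world z, dock angle of tool x"
    o=robot.get_obs();R=Ro.from_quat(o['tool_rot']).as_matrix()
    p=np.array([*(T+RD@[x,y]),z]);s=R.T@(p-np.array(o['position']))
    al=np.arctan2(R[1,0],R[0,0]);t=-(a+TH-al);t=(t+np.pi)%(2*np.pi)-np.pi
    print('shift',s.round(4),'turn',round(t,4),'t',o['time'])
def st():
    o=robot.get_obs();R=Ro.from_quat(o['tool_rot']).as_matrix()
    d=RD.T@(np.array(o['position'])[:2]-T)
    print('dock',d.round(4),'z',round(o['position'][2],4),'ang',round(np.arctan2(R[1,0],R[0,0])-TH,4),'F',(RD.T@np.array(o['ft_force'])[:2]).round(2),round(o['ft_force'][2],2),'w',o['grip_width'],'t',o['time'])
E
python3 - <<'E'
from h import *
go(-.062,-.122,.12,np.pi/2)
E
```

```text
shift [ 0.3451 -0.072   0.102 ] turn -1.1727 t 0.1
```

Request:
send_rows(steps=[0.06,0.043,-0.009,0,-0.15,0.06,0.086,-0.018,0,-0.3,0.06,0.129,-0.027,0,-0.45,0.06,0.172,-0.036,0.02,-0.6,0.06,0.216,-0.045,0.04,-0.75,0.06,0.26,-0.054,0.06,-0.9,0.06,0.303,-0.063,0.08,-1.05,0.06,0.345,-0.072,0.1,-1.173], force=20)

```text
time: 1.1
position: [0.5401, -0.364, 0.1208]
tool_rot: [0.699, 0.715, 0.0, -0.001]
ft_force: [0.8, -1.1, 0.4]
grip_width: 0.0603
```

Run:
```python
from h import *
st();go(-.062,-.122,.013,np.pi/2)
c=shot('wrist','w1')
```

```text
dock [-0.0612 -0.1209] z 0.1208 ang 1.5754 F [ 0.75 -1.09] 0.37 w 0.06031984675861127 t 1.1
shift [-0.0014 -0.0007  0.1078] turn 0.0046 t 1.1
```

View pics/w1.png

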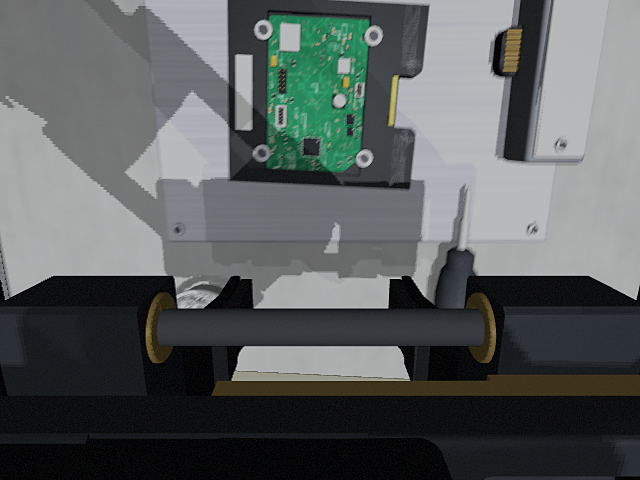

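Wrist view: the carrier is ahead of the fingers, with its near edge at row ~183. The driver tip is at (465,190) and the cup is partly hidden at (205,295). I'll check clearances before going down.

Run:
```python
from h import *
c=ld('top0')
D=lambda u,v,z:RD.T@(ray(c,u,v,z)[:2]-T)
print('cup',D(441,289,.026),D(428,289,.026),'driver',D(416,211,.03),D(490,212,.03),D(420,204,.03),D(420,217,.03))
```

```text
cup [-0.15138422 -0.17776096] [-0.15130313 -0.14813867] driver [ 0.02946907 -0.12553005] [ 0.02659773 -0.29733377] [ 0.04609544 -0.13535454] [ 0.01522375 -0.13437258]
```

Request:
send_rows(steps=[0.06,0,0,0.03,0,0.06,0,0,0.06,0,0.06,0,0,0.085,0,0.06,-0.001,0,0.1,0,0.06,-0.001,0,0.107,0])

```text
time: 1.78
position: [0.5425, -0.3592, 0.01]
tool_rot: [0.697, 0.717, 0.002, -0.004]
ft_force: [-0.5, -0.2, 0.2]
grip_width: 0.0597
```

Run:
```python
from h import *
st();go(-.062,-.0945,.013,np.pi/2);go(-.062,-.0645,.013,np.pi/2)
```

```text
dock [-0.0587 -0.1161] z 0.01 ang 1.5805 F [-0.47 -0.18] 0.16 w 0.059728214003869864 t 1.775
shift [ 0.0217 -0.0031 -0.0028] turn 0.0097 t 1.775
shift [ 0.0517 -0.0028 -0.0025] turn 0.0097 t 1.775
```

Request:
send_rows(steps=[0.06,0.0,-0.003,-0.004,0.01,0.06,0.01,-0.003,-0.004,0.01,0.06,0.018,-0.003,-0.004,0.01,0.06,0.026,-0.003,-0.004,0.01,0.06,0.026,-0.003,-0.004,0.01])

```text
time: 2.4
position: [0.5388, -0.3322, 0.0145]
tool_rot: [0.7, 0.714, 0.002, -0.004]
ft_force: [-0.2, -0.2, 0.1]
grip_width: 0.06
```

Run:
```python
from h import *
st();go(-.062,-.0645,.013,np.pi/2);shot('wrist','w2');shot('top','t2')
```

```text
dock [-0.0619 -0.089 ] z 0.0145 ang 1.5716 F [-0.2  -0.24] 0.1 w 0.059993783612161684 t 2.4
shift [ 0.0245 -0.0001  0.0018] turn 0.0008 t 2.4
```

View pics/w2.png

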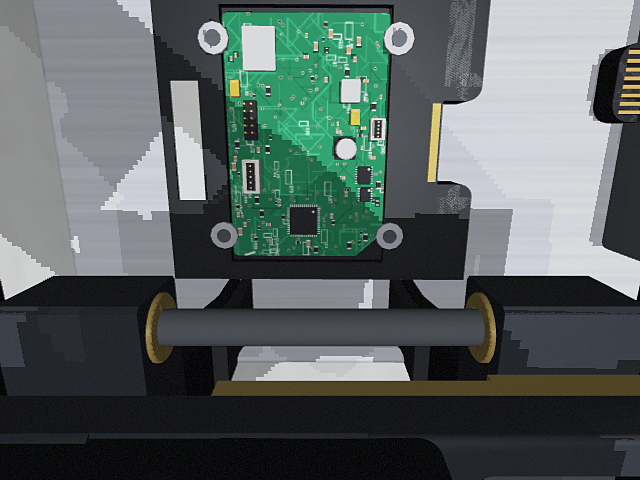

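The carrier's near edge (row ~278) is right at the fingers, so contact has begun. I'll keep pushing towards the fence.

Request:
send_rows(steps=[0.06,0.004,0,0.001,0,0.06,0.008,0,0.001,0,0.06,0.012,0,0.001,0,0.06,0.016,0,0.001,0,0.06,0.019,0,0.001,0,0.06,0.021,0,0.001,0,0.06,0.021,0,0.001,0])

```text
time: 3.38
position: [0.5384, -0.3117, 0.0135]
tool_rot: [0.7, 0.714, 0.002, -0.004]
ft_force: [-0.4, -0.2, 0.5]
grip_width: 0.0603
```

Run:
```python
from h import *
st();go(-.062,-.0645,.013,np.pi/2);shot('wrist','w3')
```

```text
dock [-0.0619 -0.0685] z 0.0135 ang 1.5711 F [-0.36 -0.14] 0.51 w 0.06026463469346281 t 3.375
shift [ 0.004  -0.0001  0.0006] turn 0.0003 t 3.375
```

View pics/w3.png

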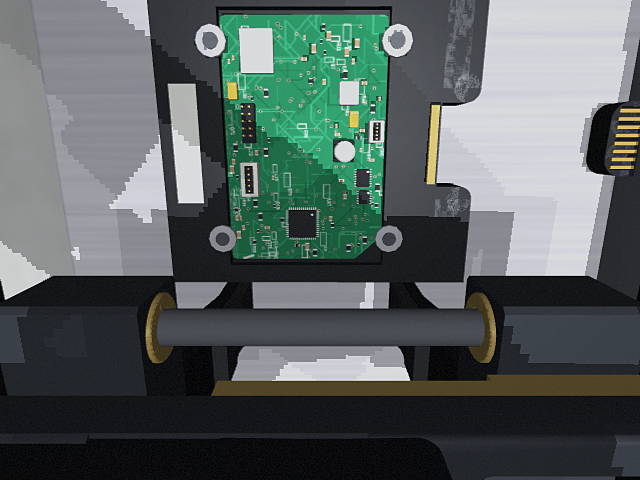

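Request:
send_rows(steps=[0.06,0.001,0,0,0,0.06,0.002,0,0,0,0.06,0.003,0,0,0,0.06,0.004,0,0,0,0.06,0.004,0,0,0])

```text
time: 4.05
position: [0.5386, -0.3093, 0.0137]
tool_rot: [0.7, 0.714, 0.002, -0.003]
ft_force: [-2.0, -4.5, -1.2]
grip_width: 0.0599
```

Run:
```python
from h import *
st();shot('top','t4');c=ld('top4') if 0 else ld('t4')
cv2.imwrite('pics/z4.png',cv2.resize(c['color'][165:315,270:430,::-1],None,fx=5,fy=4,interpolation=cv2.INTER_CUBIC))
```

```text
dock [-0.0617 -0.0661] z 0.0137 ang 1.5716 F [-2.07 -4.46] -1.25 w 0.05992596780898116 t 4.05
```

View pics/z4.png

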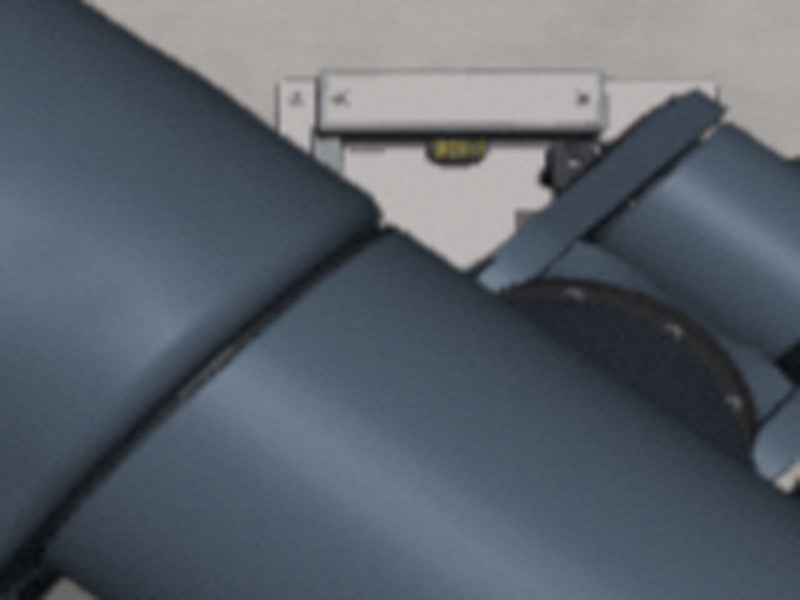

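The arm hides the carrier in the top view. The force rose to 4.5 N in dock y, so it is touching the fence. I'll press a little more to square it up.

Request:
send_rows(steps=[0.06,0.002,0,0,0,0.06,0.004,0,0,0,0.06,0.004,0,0,0])

```text
time: 4.47
position: [0.5392, -0.3092, 0.0142]
tool_rot: [0.7, 0.714, 0.0, 0.001]
ft_force: [-2.5, -9.9, -1.9]
grip_width: 0.0598
```

Run:
```python
from h import *
st();shot('wrist','w5');shot('scene','s5')
o=robot.get_obs();print(np.round(o['moment'],2))
c=ld('s5')
cv2.imwrite('pics/zs5.png',cv2.resize(c['color'][220:350,270:470,::-1],None,fx=4,fy=4,interpolation=cv2.INTER_CUBIC))
```

```text
dock [-0.061  -0.0661] z 0.0142 ang 1.5727 F [-2.66 -9.87] -1.94 w 0.059783880988755804 t 4.475
[-1.8   0.35  0.03]
```

View pics/w5.png

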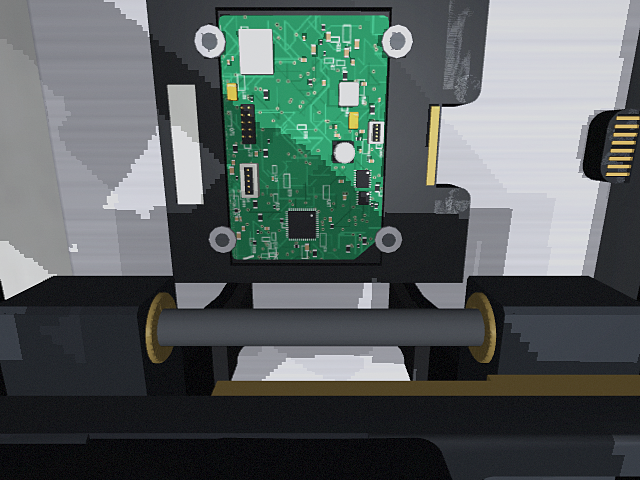

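View pics/zs5.png

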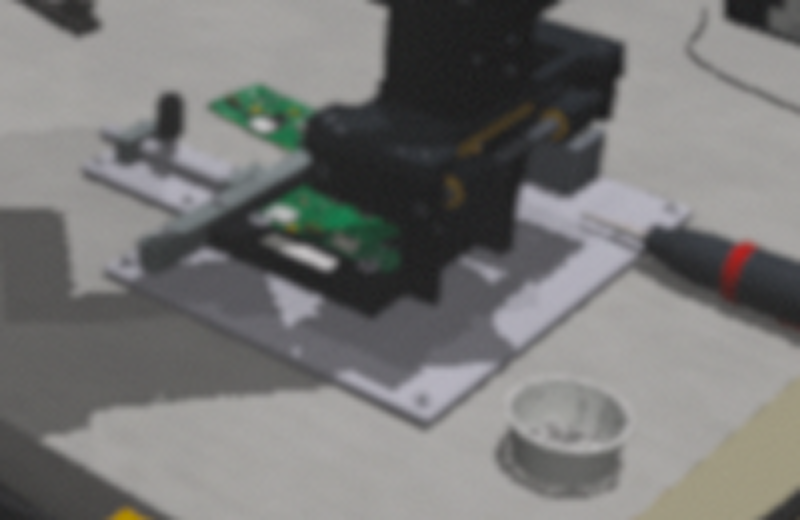

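It is flush: the force reached 10 N with no further motion. Back off, lift, and go round to the rear edge.

Request:
send_rows(steps=[0.06,-0.015,0,0,0,0.06,-0.03,0,-0.001,0,0.06,-0.03,0,-0.04,0,0.06,-0.03,0,-0.085,0,0.06,-0.03,0,-0.085,0])

```text
time: 5.2
position: [0.542, -0.3413, 0.1032]
tool_rot: [0.7, 0.714, 0.001, 0.004]
ft_force: [0.6, 0.8, 0.1]
grip_width: 0.0602
```

Run:
```python
from h import *
st();go(-.16,-.003,.1,0)
```

```text
dock [-0.0588 -0.0982] z 0.1032 ang 1.5721 F [0.6  0.75] 0.14 w 0.060194103433950506 t 5.2
shift [ 0.0954 -0.1011  0.002 ] turn 1.5721 t 5.2
```

Request:
send_rows(steps=[0.06,0.012,-0.012,0,0.18,0.06,0.024,-0.025,0,0.36,0.06,0.036,-0.038,0,0.54,0.06,0.048,-0.051,0,0.72,0.06,0.06,-0.064,0,0.9,0.06,0.072,-0.077,0,1.08,0.06,0.084,-0.09,0,1.26,0.06,0.095,-0.101,0,1.44])

```text
time: 6.2
position: [0.438, -0.2474, 0.1011]
tool_rot: [0.997, 0.072, 0.003, 0.002]
ft_force: [0.8, -0.1, 0.0]
grip_width: 0.0599
```

Run:
```python
from h import *
st();go(-.16,-.003,.014,0);shot('top','t6');shot('wrist','w6')
c=ld('t6')
cv2.imwrite('pics/z6.png',cv2.resize(c['color'][165:315,270:430,::-1],None,fx=5,fy=4,interpolation=cv2.INTER_CUBIC))
```

```text
dock [-0.1611 -0.0024] z 0.1011 ang 0.1257 F [ 0.8  -0.08] 0.02 w 0.0599269039196359 t 6.2
shift [0.0006 0.0005 0.0871] turn 0.1257 t 6.2
```

View pics/z6.png

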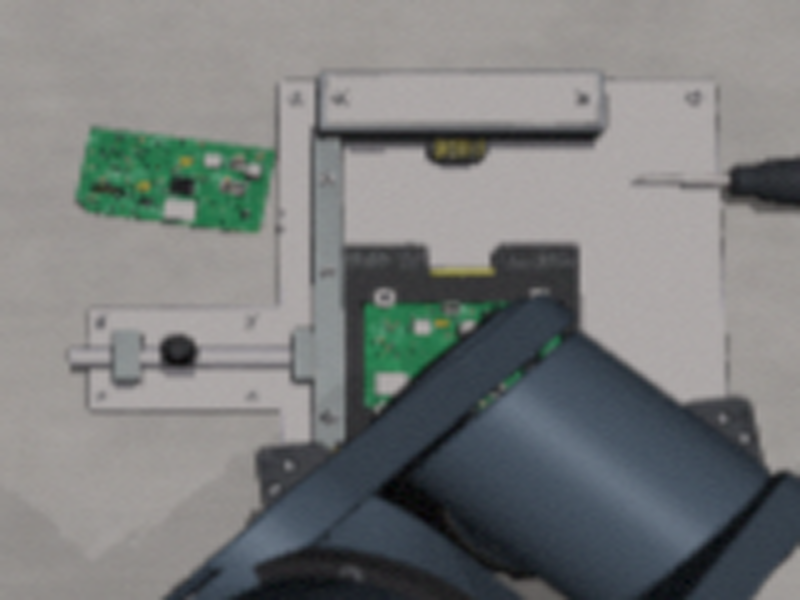

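View pics/w6.png

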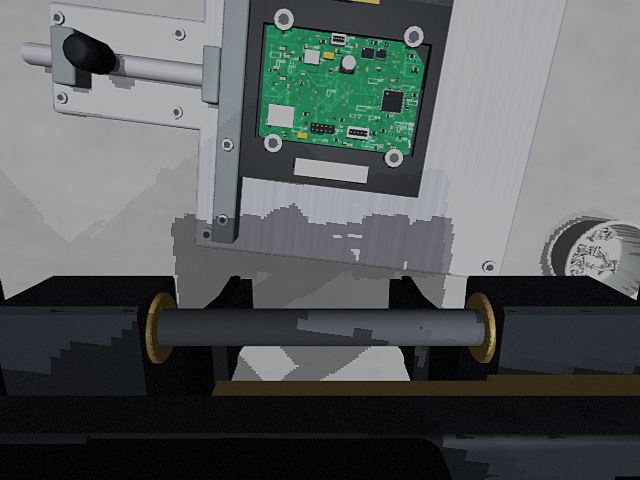

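The carrier is flush with the fence: its left edge (col 347 in the zoom) runs along the fence, and its front corners are at (347,246) and (578,244). Going down behind it.

Request:
send_rows(steps=[0.06,0,0,0,0.126,0.06,0,0,0.03,0.126,0.06,0,0,0.06,0.126,0.06,0,0,0.078,0.126,0.06,0,0,0.086,0.126,0.06,0,0,0.086,0.126])

```text
time: 7.05
position: [0.4374, -0.2465, 0.0144]
tool_rot: [1.0, 0.013, 0.002, 0.0]
ft_force: [0.5, -0.0, 0.6]
grip_width: 0.06
```

Run:
```python
from h import *
st();go(-.133,-.003,.0145,0);go(-.0695,-.003,.0145,0)
```

```text
dock [-0.1617 -0.0015] z 0.0144 ang 0.0074 F [ 0.53 -0.05] 0.6 w 0.06003079405366397 t 7.05
shift [ 0.0287  0.0017 -0.    ] turn 0.0074 t 7.05
shift [0.0922 0.0022 0.0002] turn 0.0074 t 7.05
```

Request:
send_rows(steps=[0.06,0.01,0.001,0,0.007,0.06,0.02,0.001,0,0.007,0.06,0.028,0.001,0,0.007,0.06,0.033,0.001,0,0.007,0.06,0.038,0,0,0.007,0.06,0.044,0,0,0.007,0.06,0.05,-0.001,0,0.007,0.06,0.056,-0.001,0,0.007])

```text
time: 8.05
position: [0.4936, -0.2439, 0.0145]
tool_rot: [1.0, 0.01, 0.001, 0.0]
ft_force: [-0.5, -0.1, -0.5]
grip_width: 0.0601
```

Run:
```python
from h import *
st();go(-.0695,-.003,.0145,0);shot('top','t7');shot('wrist','w7')
c=ld('t7')
cv2.imwrite('pics/z7.png',cv2.resize(c['color'][165:315,270:430,::-1],None,fx=5,fy=4,interpolation=cv2.INTER_CUBIC))
```

```text
dock [-1.054e-01  1.000e-04] z 0.0145 ang 0.0004 F [-0.51 -0.06] -0.51 w 0.06007078079556315 t 8.05
shift [0.0359 0.0031 0.0001] turn 0.0004 t 8.05
```

View pics/z7.png

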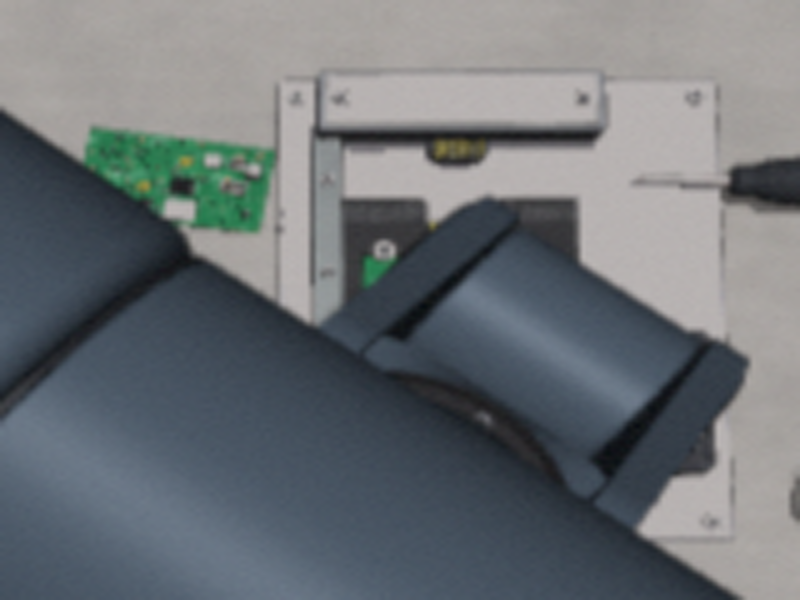

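View pics/w7.png

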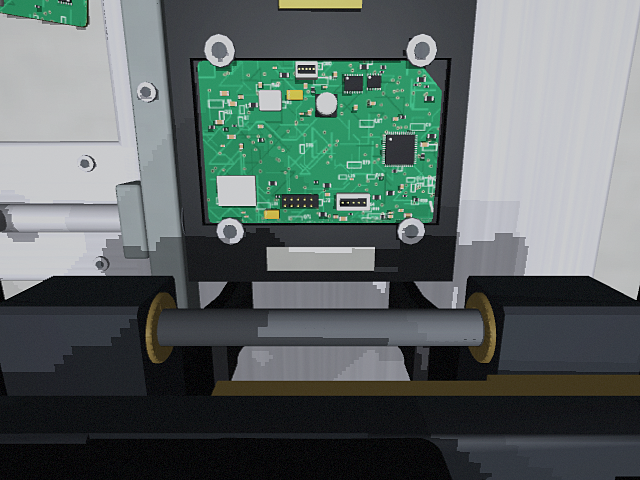

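It is still against the fence, front edge at zoom row ~200. Continuing to the plug.

Request:
send_rows(steps=[0.06,0.005,0,0,0,0.06,0.01,0,0,0,0.06,0.014,0,0,0,0.06,0.018,0,0,0,0.06,0.022,-0.001,0,0,0.06,0.025,-0.001,0,0,0.06,0.028,-0.001,0,0,0.06,0.03,-0.001,0,0])

```text
time: 9.15
position: [0.5246, -0.2427, 0.0148]
tool_rot: [1.0, 0.01, 0.002, 0.001]
ft_force: [-0.9, 0.1, 0.5]
grip_width: 0.06
```

Run:
```python
from h import *
st();go(-.0695,0.001,.0145,0)
```

```text
dock [-0.0744  0.0007] z 0.0148 ang 0.0007 F [-0.92  0.1 ] 0.53 w 0.060038651634285865 t 9.15
shift [ 0.0049 -0.0003  0.0003] turn 0.0007 t 9.15
```

Request:
send_rows(steps=[0.06,0.001,0,0,0,0.06,0.002,0,0,0,0.06,0.003,0,0,0,0.06,0.004,0,0,0,0.06,0.005,0,0,0,0.06,0.006,0,0,0,0.06,0.006,0,0,0])

```text
time: 10.02
position: [0.5287, -0.2423, 0.0146]
tool_rot: [1.0, 0.01, 0.0, -0.0]
ft_force: [-4.3, -1.5, 1.6]
grip_width: 0.0601
```

Run:
```python
from h import *
st()
```

```text
dock [-0.0703  0.001 ] z 0.0146 ang 0.0013 F [-4.29 -1.39] 1.61 w 0.060139844301901065 t 10.025
```

Request:
send_rows(steps=[0.06,0.003,0,0,0,0.06,0.006,0,0,0,0.06,0.008,0,0,0,0.06,0.008,0,0,0])

```text
time: 10.52
position: [0.5288, -0.2405, 0.0137]
tool_rot: [1.0, 0.011, -0.008, -0.003]
ft_force: [-17.4, -4.9, 6.2]
grip_width: 0.0599
```

Run:
```python
from h import *
st();shot('wrist','w8');shot('top','t8');shot('scene','s8')
c=ld('t8')
cv2.imwrite('pics/z8.png',cv2.resize(c['color'][165:315,270:430,::-1],None,fx=5,fy=4,interpolation=cv2.INTER_CUBIC))
c=ld('s8')
cv2.imwrite('pics/zs8.png',cv2.resize(c['color'][220:350,270:470,::-1],None,fx=4,fy=4,interpolation=cv2.INTER_CUBIC))
```

```text
dock [-0.0701  0.0028] z 0.0137 ang 0.0032 F [-17.5  -4.6] 6.22 w 0.05992459084005227 t 10.525
```

View pics/z8.png

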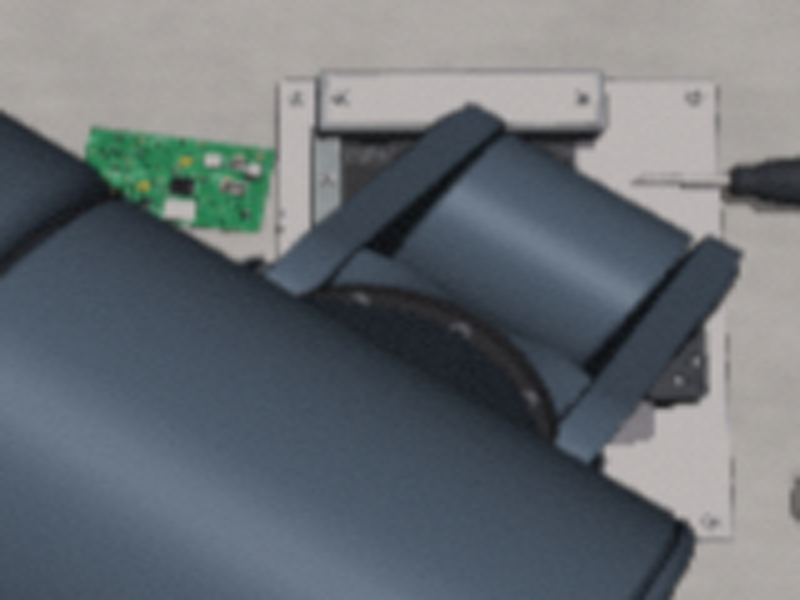

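View pics/zs8.png

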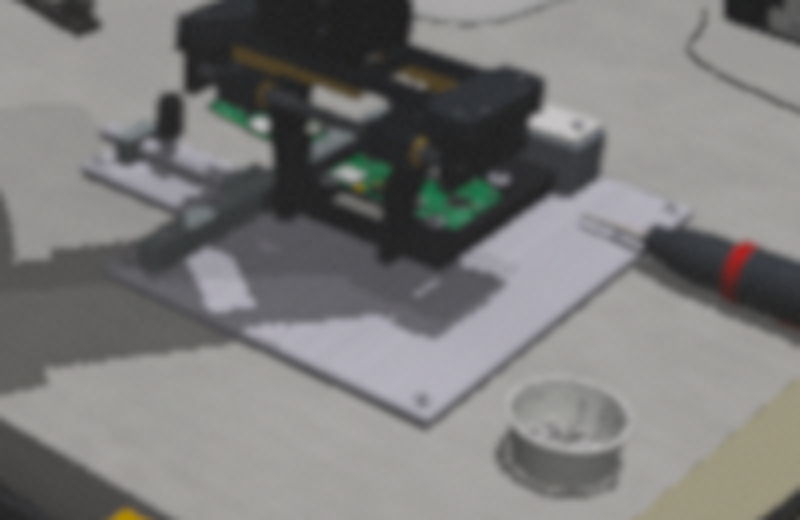

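View pics/w8.png

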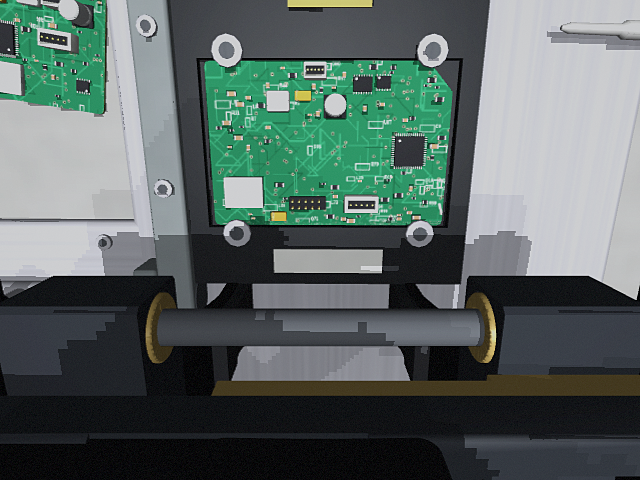

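It looks seated: 17 N with no motion. Retreat, lift, then rotate towards the knob side and look again.

Request:
send_rows(steps=[0.06,-0.01,0,0,0,0.06,-0.03,0,0,0,0.06,-0.032,0,-0.03,0,0.06,-0.032,0,-0.075,0,0.06,-0.032,0,-0.1,0,0.06,-0.032,0,-0.1,0])

```text
time: 11.42
position: [0.5005, -0.2429, 0.1164]
tool_rot: [1.0, 0.011, -0.005, -0.001]
ft_force: [-0.2, 1.0, 0.7]
grip_width: 0.0602
```

Run:
```python
from h import *
st();go(-.068,.165,.115,np.pi/2)
```

```text
dock [-0.0985  0.001 ] z 0.1164 ang 0.003 F [-0.18  1.  ] 0.7 w 0.06021108476752507 t 11.425
shift [ 0.031  -0.1639  0.0014] turn -1.5677 t 11.425
```

Request:
send_rows(steps=[0,0.004,-0.02,0,-0.18,0,0.008,-0.041,0,-0.36,0,0.012,-0.062,0,-0.54,0,0.016,-0.083,0,-0.72,0,0.02,-0.104,0,-0.9,0,0.024,-0.125,0,-1.08,0,0.028,-0.146,0,-1.26,0,0.031,-0.164,0,-1.44])

```text
time: 12.42
position: [0.5276, -0.077, 0.115]
tool_rot: [0.743, 0.67, -0.003, -0.005]
ft_force: [0.1, 0.5, -0.2]
grip_width: 0.0007
```

Run:
```python
from h import *
st();go(-.068,.165,.037,np.pi/2);shot('top','t9');shot('scene','s9')
c=ld('t9')
cv2.imwrite('pics/z9.png',cv2.resize(c['color'][165:315,270:430,::-1],None,fx=5,fy=4,interpolation=cv2.INTER_CUBIC))
c=ld('s9')
cv2.imwrite('pics/zs9.png',cv2.resize(c['color'][220:350,270:470,::-1],None,fx=4,fy=4,interpolation=cv2.INTER_CUBIC))
```

```text
dock [-0.0683  0.1663] z 0.115 ang 1.4491 F [0.11 0.49] -0.19 w 0.000665219726800794 t 12.425
shift [-0.0014  0.0013  0.078 ] turn -0.1217 t 12.425
```

View pics/z9.png

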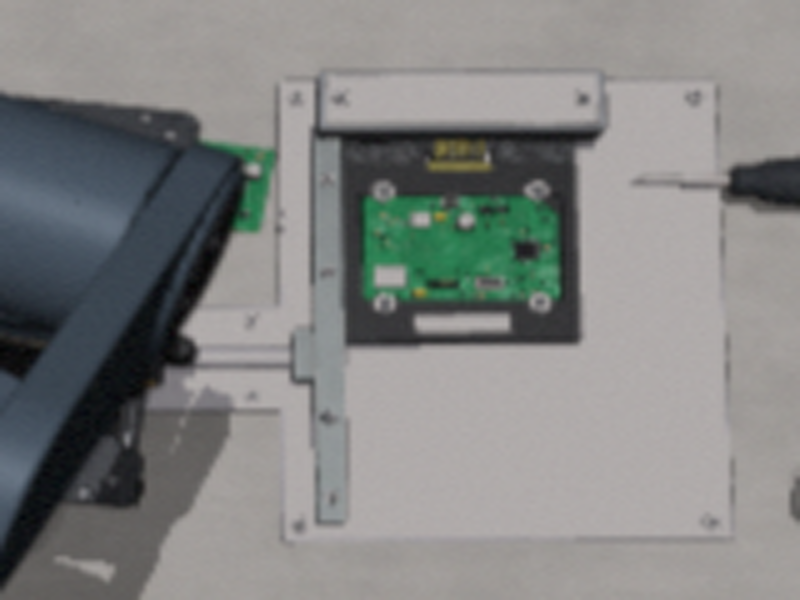

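View pics/zs9.png

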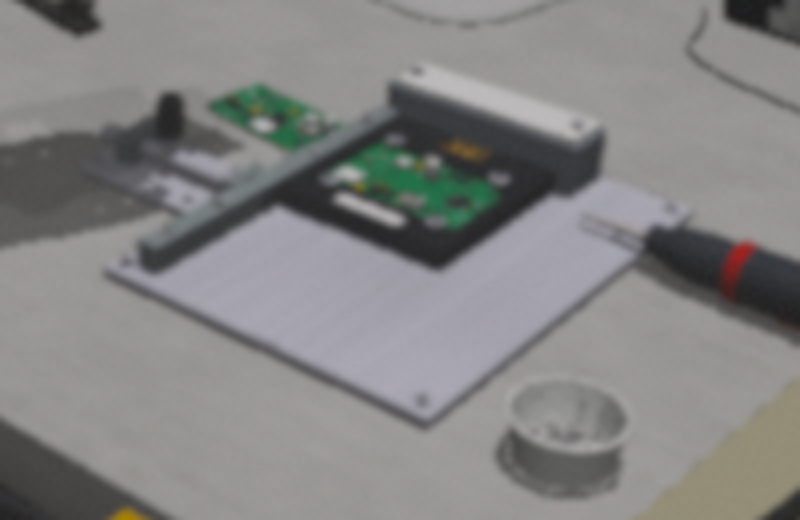

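The carrier sits against the fence and block, with the plug in its slot: rear edge at zoom row ~343, right edge at col ~578. I'll put numbers on that.

Run:
```python
from h import *
c=ld('t9')
D=lambda X,Y,z:RD.T@(ray(c,270+X/5-.4,165+Y/4-.4,z)[:2]-T)
print('carrier rear L,R',D(350,343,.022),D(579,342,.022),'front R',D(575,148,.022),'block front',D(460,130,.046),'fence',D(343,330,.026),D(341,150,.026))
g=c['color'].astype(float).mean(2)
for u in (345,360,375,382): print(u,g[240:258,u].round())
# centred rear edge via gradient
for u in (345,355,365,375,382):
    col=g[240:258,u];d=np.diff(col);i=d.argmax();w=d[max(0,i-2):i+3];v=240.5+(np.arange(max(0,i-2),i+3)[:len(w)]*w).sum()/w.sum()
    print(u,v,RD.T@(ray(c,u,v,.022)[:2]-T))
```

```text
carrier rear L,R [-0.0612515   0.05246422] [-0.06096593 -0.05353996] front R [ 0.05403024 -0.05414333] block front [0.05887907 0.00181772] fence [-0.05422309  0.05578902] [0.05216757 0.0559126 ]
345 [156. 154. 113.  64.  57.  55.  57.  55.  58.  52.  55. 103. 152. 170.
 173. 171. 171. 174.]
360 [ 65.  59.  60. 103. 150. 170. 170. 150. 100.  56.  58. 134. 169. 172.
 171. 171. 173. 173.]
375 [ 84.  73.  64.  56.  56.  55.  55.  55.  56.  50.  67. 139. 168. 171.
 172. 172. 173. 172.]
382 [ 49.  54.  54.  57.  57.  56.  55.  53.  55.  50.  68. 138. 169. 171.
 172. 172. 174. 170.]
345 251.27134986225894 [-0.0634389   0.03998712]
355 252.26585365853657 [-0.06582571  0.01687927]
365 251.60236220472441 [-0.06434203 -0.00627411]
375 250.7594752186589 [-0.06243882 -0.02944345]
382 250.73495702005732 [-0.06242716 -0.04564117]
```

Rear edge at -61 mm and block face at 58.9 mm, so they are 120 mm apart: the carrier is home within measurement, and its edge is parallel to the dock. Now the bolt.

Request:
send_rows(steps=[0,0,0.001,0,-0.122,0,0,0.001,0.03,-0.122,0,0,0.001,0.06,-0.122,0,0,0.001,0.074,-0.122,0,0,0.001,0.077,-0.122,0,0,0.001,0.077,-0.122])

```text
time: 13.28
position: [0.5277, -0.0765, 0.0383]
tool_rot: [0.702, 0.712, -0.003, -0.005]
ft_force: [-0.8, -0.0, -0.4]
grip_width: 0.0005
```

Run:
```python
from h import *
st();go(-.069,.111,.037,np.pi/2);shot('scene','s10')
c=ld('s10')
cv2.imwrite('pics/zs10.png',cv2.resize(c['color'][200:330,230:430,::-1],None,fx=4,fy=4,interpolation=cv2.INTER_CUBIC))
```

```text
dock [-0.0681  0.1668] z 0.0383 ang 1.5661 F [-0.81 -0.01] -0.44 w 0.0005105226328862223 t 13.275
shift [-0.0558 -0.0006  0.0011] turn -0.0047 t 13.275
```

View pics/zs10.png

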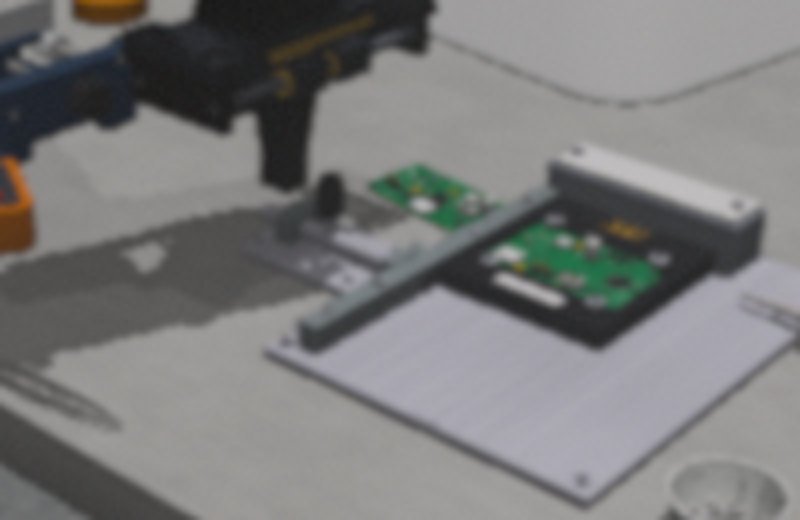

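The closed fingers stand just outside the knob (zoom (285,185) against the knob at (330,195)). Pushing.

Request:
send_rows(steps=[0,-0.008,0,0.001,0,0,-0.014,0,0.001,0,0,-0.02,0,0.001,0,0,-0.026,0,0.001,0,0,-0.032,0,0.001,0,0,-0.038,0,0.001,0,0,-0.044,0,0.001,0,0,-0.049,0,0.001,0])

```text
time: 14.32
position: [0.5287, -0.1259, 0.0375]
tool_rot: [0.702, 0.712, -0.002, -0.004]
ft_force: [1.5, 4.4, 2.2]
grip_width: 0.0003
```

Run:
```python
from h import *
st()
```

```text
dock [-0.0681  0.1174] z 0.0375 ang 1.5662 F [1.59 4.37] 2.16 w 0.0003211420771243076 t 14.325
```

Request:
send_rows(steps=[0,-0.003,0,0,0,0,-0.005,0,0,0,0,-0.007,0,0,0,0,-0.009,0,0,0,0,-0.011,0,0,0,0,-0.011,0,0,0])

```text
time: 15.08
position: [0.5287, -0.133, 0.0376]
tool_rot: [0.703, 0.711, -0.001, -0.007]
ft_force: [4.1, 15.7, 4.6]
grip_width: 0.0003
```

Run:
```python
from h import *
st()
```

```text
dock [-0.0682  0.1103] z 0.0376 ang 1.5639 F [ 4.37 15.58] 4.62 w 0.0002643591394842258 t 15.075
```

Request:
send_rows(steps=[0,-0.005,0,0,0,0,-0.007,0,0,0,0,-0.007,0,0,0])

```text
time: 15.45
position: [0.5287, -0.1332, 0.0377]
tool_rot: [0.704, 0.71, 0.003, -0.011]
ft_force: [8.1, 25.5, 6.7]
grip_width: 0.0007
```

Run:
```python
from h import *
st()
```

```text
dock [-0.0683  0.1101] z 0.0377 ang 1.5597 F [ 8.54 25.31] 6.69 w 0.000673490070929528 t 15.45
```

The bolt is on its end stop: 25 N with only 0.2 mm of movement. Retreat outward, lift, and move clear.

Request:
send_rows(steps=[0,0.015,0,0,0,0,0.03,0,0,0,0,0.04,0,-0.02,0,0,0.045,0,-0.07,0,0,0.06,0,-0.12,0,0,0.1,0,-0.13,0,0,0.15,0,-0.14,0,0,0.19,0,-0.14,0])

```text
time: 16.45
position: [0.529, 0.0549, 0.1821]
tool_rot: [0.704, 0.71, 0.003, -0.009]
ft_force: [0.9, -0.3, -1.3]
grip_width: 0.0005
```

Run:
```python
from h import *
st();shot('top','t11');shot('scene','s11')
c=ld('t11')
cv2.imwrite('pics/z11.png',cv2.resize(c['color'][165:315,270:430,::-1],None,fx=5,fy=4,interpolation=cv2.INTER_CUBIC))
D=lambda X,Y,z:RD.T@(ray(c,270+X/5-.4,165+Y/4-.4,z)[:2]-T)
g=c['color'].astype(float).mean(2);print(g[230:275,345].round(),g[245:260,375].round())
```

```text
dock [-0.0645  0.2982] z 0.1821 ang 1.5597 F [ 0.91 -0.29] -1.3 w 0.0004804583242325801 t 16.45
[ 89. 122. 150. 158. 159. 157. 124.  89.  93. 131. 147. 145. 109.  62.
  54.  54.  55.  54.  55.  51.  52.  95. 139. 159. 160. 139. 115. 142.
 163. 163. 165. 165. 163. 164. 164. 166. 166. 167. 166. 165. 166. 165.
 166. 165. 166.] [ 54.  52.  52.  50.  49.  64. 133. 162. 166. 164. 166. 167. 165. 163.
 164.]
```

View pics/z11.png

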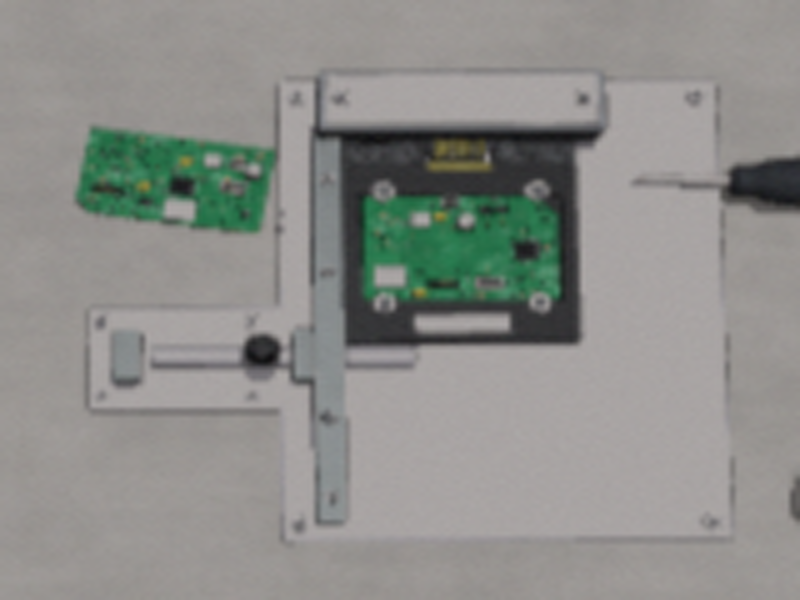

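View pics/s11.png

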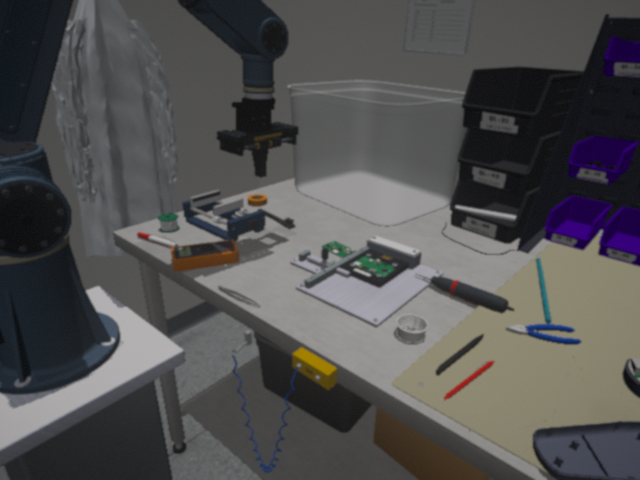

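The bolt stands behind the carrier, with its tip at zoom (415,357), about 33 mm out of the fence. The carrier is still against fence and block, and nothing else has moved. I'll hold still briefly, then hand in.

Request:
send_rows(steps=[0,0,0,0,0,0,0,0,0,0])

```text
time: 16.8
position: [0.5278, 0.0559, 0.1811]
tool_rot: [0.703, 0.711, 0.002, -0.011]
ft_force: [1.2, -0.0, 0.3]
grip_width: 0.0007
```

Run:
```python
from h import *
c=ld('t11')
D=lambda X,Y,z:RD.T@(ray(c,270+X/5-.4,165+Y/4-.4,z)[:2]-T)
print('tip',D(415,357,.0155),'knob',D(262,349,.0565),'rear',D(350,343,.022),D(579,342,.022))
st();hand_in()
```

```text
tip [-0.0686559   0.02204143] knob [-0.06930629  0.09323036] rear [-0.0612515   0.05246422] [-0.06096593 -0.05353996]
dock [-0.0656  0.2991] z 0.1811 ang 1.563 F [ 1.21 -0.06] 0.33 w 0.0006852580877065014 t 16.8
the job is handed in; nothing more can be done
```

The job is done and handed in at 16.8 s. I pushed the carrier flush against the fence with both fingers, then slid it along the fence onto the plug until it stopped at the end block. After that I pushed the knob until the bolt hit its end stop.

- **Carrier:** its rear edge reads -61 mm in dock x and the block face reads +58.9 mm, so they are 120 mm apart, as they should be when home. Both values sit about 1 mm off nominal, which is within the calibration error. It did not move further under about 10 N sideways or 17 N forward.
- **Bolt:** the knob reads dock y = 93.2 mm against 93 mm when fully shut, and the tip stands about 33 mm out of the fence behind the carrier. It held at 25 N.
- **Other things:** the spare board, driver, cup and multimeter look unmoved in the last pictures, and the arm was clear of everything.
- **Disagreements:** the first push met the fence about 1.6 mm earlier than my camera fit predicted. An automatic edge measurement of the carrier's rear, taken before the bolt was pushed, gave scattered values of -62.4 to -65.8 mm. A nearby part label and the plate edge probably disturbed it, so I relied on edges read by eye from the enlarged picture and on the contact forces.

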